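Put stamp and eraser away in the desk drawer

TASK

Take the wooden hand stamp and the longer of the two white erasers out of the sloped desk caddy and put them in the open drawer's front compartments: the stamp standing upright on its base in the left one, the long eraser lying flat in the right one (left and right as seen from the robot). Then push the drawer home, without slamming it, until it clicks in and stays fully shut. Leave the short eraser in its bay and do not disturb the pen cup or the plant.

Things in the scene. Friction and masses are not known exactly. Their poses are not given: they have to be found in the camera images.
- caddy: Light-wood desk caddy fixed to the desk, 268 mm wide (y). Origin: centre of footprint at desk level; x points away from its low front side, y left, z up. One row of three open bays, 84 mm wide inside, centred at y = +88, 0, -88 mm. Their common floor slopes up towards +x at 32 degrees (0.5585 rad): upward normal (-0.530, 0, 0.848).
- slope_foot (a point): Middle of the low edge of the caddy's sloping floor (caddy axes; at x = -50, y = 0, z = 22 mm of the caddy). From here the floor runs 90 mm up the slope. Walls stand square to the floor, 4 mm thick: lip at the low end 16 mm high, dividers and sides 22 mm, wall at the high end 12 mm.
- bar (a point): Middle of the caddy's steel carrying bar above the bays (x = -49, z = 186 mm of the caddy): 7 mm thick, along y to +-134 mm; at each end a 7 mm rod runs straight back to x = 40, z = 85 mm, then down to the desk. It blocks a gripper coming straight down; a tool square to the sloping floor passes below it, on the robot's side.
- stamp: Dark-wood hand stamp, about 30 g: base 54 x 22 x 12 mm (x, y, z), upright round handle 16 mm in diameter on its middle, 43 mm high in all. Origin: centre of the underside, z along the handle. Starts in one of the three bays, base flat on the slope, x up the slope, within 5 mm of the bay's middle in y, lower end at the lip.
- eraser_long: White plastic eraser, the longer of two, 54 x 24 x 16 mm (x, y, z), about 30 g. Origin: centre of its underside. Starts in one of the bays in the same way as the stamp, flat on the slope, x up the slope.
- eraser_short: White plastic eraser, the shorter one, 36 x 24 x 16 mm (x, y, z), about 20 g. Origin: on its underside, 27 mm from its lower end and 9 mm from its upper end. Lies in the remaining bay and must stay there.
- unit: Grey drawer unit fixed to the desk, 170 mm deep (x), 214 mm wide, 78 mm high, one drawer that slides out along -x. Origin: middle of its front face at desk level; x points into the unit, away from the robot, y left, z up. It stands left or right on the desk, the caddy on the other side.
- drawer (a joint): How far the drawer is out, in m: 0 shut, 0.14 fully open; starts 0.095 to 0.125. Friction about 1.2 N; from about 10 mm to 5 mm before shut a sprung catch resists by a few newtons more, then clicks, draws the drawer shut and holds it.
- front (a point): Middle of the outer face of the drawer's grey front panel (unit's axes), 39 mm above the desk; moves with the drawer and is flush with the unit's front face when shut. Panel: 202 mm wide, 10 mm thick, from 10 to 68 mm above the desk.
- tab (a point): Middle of the outer face of the drawer's steel pull tab: a bar 44 mm wide (y), 10 mm high, that stands 10 mm out from the middle of the front panel, 46 mm above the desk. Unit's axes; moves with the drawer.
- bay_left (a point): Centre of the floor of the drawer's left front compartment (nearer +y), 12 mm above the desk, 46 mm behind the front's outer face; unit's axes; moves with the drawer. 72 mm long (x), 92 mm wide (y); the divider between the two and the partition behind stand 22 mm above the floor, the front panel 56 mm. An ink pad and a note pad are fixed behind the partition.
- bay_right (a point): Centre of the floor of the drawer's right front compartment (nearer -y), the same in size and axes.
- pen_cup: Dark steel pen cup with pens, loose, 66 mm in diameter, 160 mm high to the pens' tips, standing between the caddy and the drawer unit. Origin: centre of its underside. A bystander.
- plant: Small plant in a terracotta pot, loose, 68 mm in diameter, about 130 mm high. Origin: centre of its underside. A bystander, behind the work.
Things that resemble listed ones, but are neither listed nor needed, are in the scene too. What is shaped like the stamp but green or pink is not meant. What is shaped like the eraser_long but pink or turquoise is not meant.

How it is judged:
By the outcome, as a careful person would: the job done as asked, in the order asked, and still so for the second after the job is handed in, with the robot touching nothing.
It also fails if it takes over 70 s, if anything falls off the work surface, if the arm or the gripper's body presses on something with over 40 N, if the wrist force passes 120 N, or if a joint passes its speed limit or range.

ROBOT

A 6-joint arm with a two-finger parallel gripper is mounted at the origin on the work surface. World frame = base frame: x ahead of the robot, y to its left, z up, the work surface at z = 0. Lengths are in m, angles in rad, forces in N, time in s.
With the tool pointing down it reaches from about 0.3 to 0.875 m from the base axis. Payload 6.4 kg.
Tool frame: the origin (TCP) lies midway between the tips of the shut fingers; the grasp point (between the pads) lies 19 mm behind it; z points along the fingers, y is the line along which they close (so a half turn about z gives the same grasp; the last joint's range is limited). The gripper opens to 85 mm and grips with 20 to 120 N. Pads are 22 mm wide; open, the fingers measure 114 mm over their backs; the gripper's body (76 mm by 85 mm) begins 54 mm behind the grasp point. The pads swing forward as they close: fully open they stand 13 mm farther back than shut.
Start: joints at [1.049, 0.181, 1.607, -0, 1.354, -0.206], TCP at [0.179, 0.547, 0.231] pointing down, gripper open.
Joint ranges: [-2.99, 2.99], [-0.89, 2.07], [0.3, 2.58], [-1.14, 4.28], [0, 2.63], [-3.12, 3.12]. Speed limits (rad/s): [2.57, 2.57, 3.01, 3.14, 3.14, 3.14].

INTERFACE

Orientations are given as a unit quaternion [w, x, y, z].
In Python, from bench import get_obs, camera, hand_in gives the robot as it stands.
- The arm moves only by the tool carry_out, never from a script. Its argument "plan" is a list that holds one entry, the list of rows, each a list of 7 numbers: the shift along the world's x, y, z in m, then the turn, a rotation vector about the world's x, y, z in rad, then the opening, from 0 (shut) to 1 (fully open). In form: [[[x, y, z, rx, ry, rz, hand], ...]]. A call has exactly 5 rows; each row is the pose to reach, as a shift and turn from the pose commanded when the call began; what a row does not reach only later rows make up. A row lasts 1/12 s, in which the tool goes at most 41.7 mm and 7.16 degrees, less where a joint would pass 70% of its speed; a pose out of reach is approached as far as the arm can. A call with a gripper value outside its range is refused whole. The fingers move at their own pace and stop on an object; the grip force is fixed at half the most. Time passes only in rows, so rows that repeat a pose let the fingers close, or fill a call up. It gives the time, the measured TCP pose, the force, the opening and the grip force at its end, in the units of the state.
- get_obs(): the state, without advancing time (a new reading comes with each control period).
- camera(name): name is "scene" or "top"; returns a dict with "pixels" (384x512x3 uint8, red, green, blue), "z_map" (384x512 float32, m along the optical axis (not along the pixel's ray), 0 where there is no reading), "camera_matrix" (3x3 intrinsics, pixels), "cam_to_world" (4x4, takes a point from camera to world coordinates). Camera axes: x right, y up, looking along -z (the intrinsics and any distortion apply to the point x, -y, -z); pixel columns grow to the right and rows downward; lengths in m; the calibration is good to about 2 mm. A picture is of the moment at which its call begins.
- hand_in(): hands the job in; it is judged then, once.
The state is a dict: "time_s": time; "q": joint angles; "dq": joint speeds; "joint_efforts": joint torques, N m; "eef_pos": TCP position; "eef_rot": TCP orientation; "wrist_force": force on the tool from outside, world axes, zero at the start; "torque": the same for the moment, N m; "opening": opening from 0.0 (shut) to 1.0 (fully open); "grasp_force": force on a finger pad.
Only numpy, scipy, OpenCV 4.12 (cv2) and the standard library are available. Lean on these libraries where they do the work, as an engineer would, in place of code of your own. Each camera call takes 0.05 s, during which the arm holds its last target. There are 200 camera calls.

## Working session

There is one attempt and no reset: what is moved stays moved. The work goes in short steps, Python scripts to look and compute and a tool call to move; the robot and the scene stay as the last step left them, time stands still between calls to the robot, and variables do not carry over. Pictures are saved under pics/ and viewed, at most 10 in all, crops included, and the job is handed in when it is done.

Besides the shell and the picture viewer there is one more tool, called after "Emit:" as name([rows], argument=value, ...), one row to a line, values as JSON. carry_out: Moves the arm, as the interface text tells. Its arguments: {"type":"object","properties":{"plan":{"type":"array","items":{"type":"array","items":{"type":"array","items":{"type":"number"}}}}},"required":["plan"]}

```bash
mkdir -p pics; cat > h.py <<'E'
import numpy as np, cv2
from bench import get_obs, camera, hand_in
def cloud(c):
    z=c["z_map"]; K=c["camera_matrix"]; h,w=z.shape
    u,v=np.meshgrid(np.arange(w),np.arange(h))
    P=np.stack([(u-K[0,2])/K[0,0]*z,-(v-K[1,2])/K[1,1]*z,-z],-1)
    T=c["cam_to_world"]; W=P@T[:3,:3].T+T[:3,3]; W[z==0]=np.nan
    return W
E
python3 - <<'E'
from h import *
o=get_obs(); print({k:np.round(v,3) for k,v in o.items()})
ims=[]
for n in("scene","top"):
    c=camera(n); np.savez(n+"0.npz",**c); print(n,c.keys(),c["camera_matrix"],c["cam_to_world"].round(3))
    cv2.imwrite(f"pics/{n}0.png",cv2.resize(c["pixels"][...,::-1],(800,600)))
E
```

```text
{'time_s': np.float64(0.0), 'q': array([ 1.049,  0.182,  1.608, -0.   ,  1.354, -0.206]), 'dq': array([-0.001,  0.001,  0.001,  0.001, -0.001,  0.   ]), 'joint_efforts': array([-1.0000e-03, -4.4487e+01, -3.5134e+01, -0.0000e+00,  9.0000e-03,
        0.0000e+00]), 'eef_pos': array([0.178, 0.546, 0.23 ]), 'eef_rot': array([-0.   ,  0.157,  0.988, -0.001]), 'wrist_force': array([0.433, 0.064, 0.878]), 'torque': array([0.02 , 0.035, 0.027]), 'grasp_force': np.float64(0.0), 'opening': np.float64(0.999)}
scene dict_keys(['pixels', 'z_map', 'camera_matrix', 'cam_to_world']) [[377.36281158   0.         256.02608776]
 [  0.         377.36281158 185.67243041]
 [  0.           0.           1.        ]] [[ 0.888 -0.279  0.365  0.844]
 [ 0.459  0.561 -0.689 -0.563]
 [-0.013  0.78   0.626  0.635]
 [ 0.     0.     0.     1.   ]]
top dict_keys(['pixels', 'z_map', 'camera_matrix', 'cam_to_world']) [[364.32706212   0.         248.97345351]
 [  0.         364.32706212 193.34058425]
 [  0.           0.           1.        ]] [[-0.021  0.99  -0.138  0.451]
 [-1.    -0.023 -0.008 -0.001]
 [-0.011  0.138  0.99   0.934]
 [ 0.     0.     0.     1.   ]]
```

View pics/scene0.png

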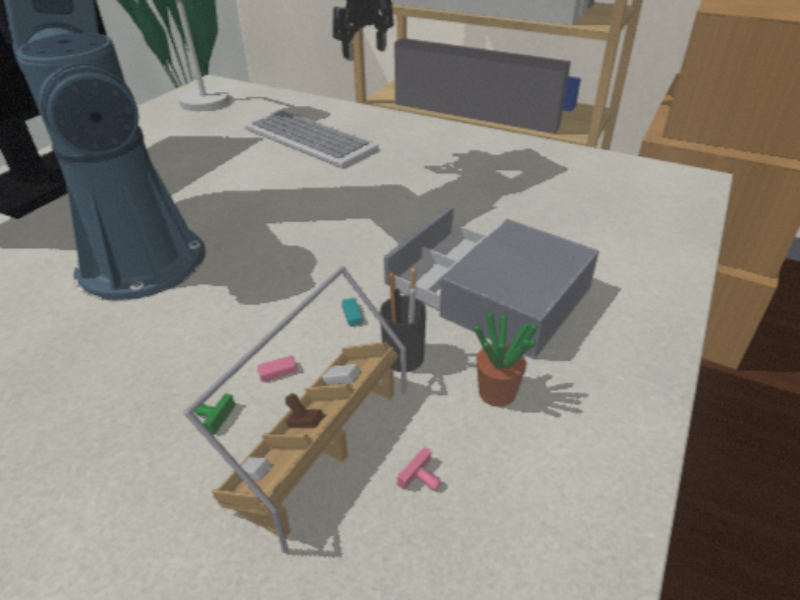

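View pics/top0.png

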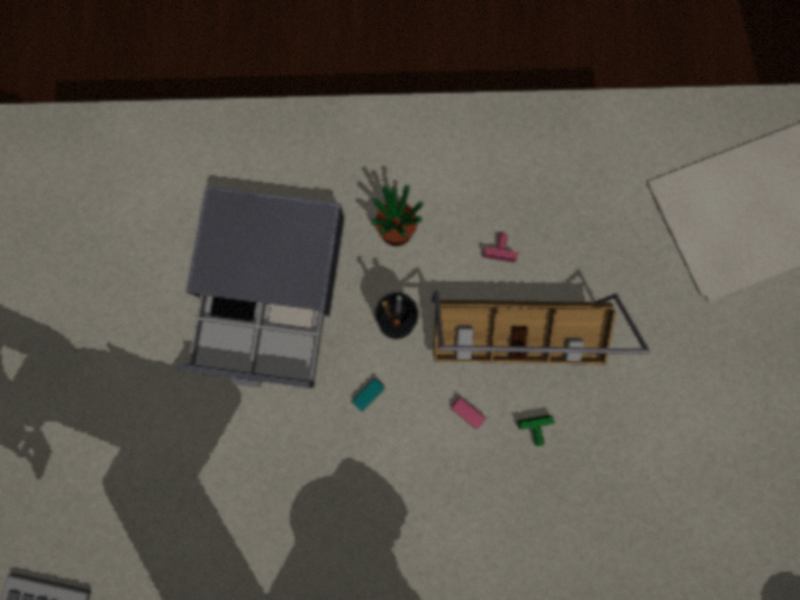

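The scene view shows the caddy on the right. The long eraser is in its left bay at about (340,375), the stamp in the middle at (303,412) and the short eraser in the right bay at (257,468). The top view shows the open drawer unit on the left at about (260,280), with its front panel at row 375, and the caddy at (520,330).

```bash
cat > m.py <<'E'
from h import *
np.set_printoptions(precision=4,suppress=True)
def rect(W):
    r=cv2.minAreaRect((W[:,:2]*1000).astype(np.float32)); return np.round(r[0],1),np.round(r[1],1),round(r[2],1)
for n in("scene","top"):
    c=dict(np.load(n+"0.npz")); W=cloud(c); rgb=c["pixels"]; hsv=cv2.cvtColor(rgb,cv2.COLOR_RGB2HSV)
    H,S,V=[hsv[...,i].astype(int) for i in range(3)]
    X,Y,Z=W[...,0],W[...,1],W[...,2]
    print("==",n,"desk z",np.nanpercentile(Z[(abs(Z)<.02)&(X>.3)&(X<.7)&(abs(Y)<.4)],[5,50,95]))
    box=(X>.3)&(X<.75)&(Y<0.0)&(Y>-.45)&(Z>.005)
    wood=box&(H>8)&(H<25)&(S>75)&(V>70)&(Z<.1)
    print("wood",wood.sum(),rect(W[wood]),np.nanpercentile(Z[wood],[1,50,99]))
    for nm,m in (("white",box&(S<45)&(V>110)&(Z>.025)&(Z<.12)),("dark",box&(V<75)&(Z>.025)&(Z<.13)&(X<.65))):
        k,l,st,_=cv2.connectedComponentsWithStats(m.astype(np.uint8))
        for i in range(1,k):
            if st[i,4]>15: print(nm,st[i],"med",np.nanmedian(W[l==i],0),"rect",rect(W[l==i]),"z",np.nanpercentile(Z[l==i],[2,98]))
    bar=box&(Z>.172)&(Z<.2); print("bar",bar.sum(),rect(W[bar]),np.nanmedian(Z[bar]))
    P=W[wood]
    # unit
    ub=(Y>.05)&(Y<.45)&(X>.3)&(X<.9)
    top=ub&(Z>.072)&(Z<.084)&(S<80)&(X>.4); print("unittop",top.sum(),rect(W[top]),np.nanmedian(Z[top]))
    fp=ub&(Z>.062)&(Z<.072)&(X<.53); print("panel",fp.sum(),rect(W[fp]),np.nanmedian(Z[fp]))
    fl=ub&(Z>.007)&(Z<.018)&(X<.6); 
    k,l,st,_=cv2.connectedComponentsWithStats(fl.astype(np.uint8))
    for i in range(1,k):
        if st[i,4]>60: print("floor",st[i],rect(W[l==i]),np.nanmedian(Z[l==i]))
E
python3 m.py
```

```text
== scene desk z [-0.0024 -0.0005  0.0104]
wood 4644 (array([ 554.5, -138.4]), array([409.4, 199. ]), 61.2) [0.0066 0.0528 0.0834]
white [262 193   3  13  27] med [ 0.5668 -0.0094  0.1027] rect (array([566.5,  -9.9]), array([4., 6.]), 82.3) z [0.0839 0.1189]
white [245 207  14  24  51] med [ 0.5724 -0.0659  0.0993] rect (array([568.7, -66.3]), array([ 3.8, 29.6]), 86.1) z [0.0674 0.1191]
white [206 233  25  13 237] med [ 0.513  -0.1158  0.0497] rect (array([ 508.5, -108.8]), array([24.6, 53.7]), 88.3) z [0.0296 0.062 ]
white [155 292  18  15 187] med [ 0.5036 -0.2814  0.0471] rect (array([ 516.2, -291.1]), array([28.5, 89.6]), 55.5) z [0.036  0.0535]
white [156 306  21  29 100] med [ 0.5569 -0.3334  0.0999] rect (array([ 536.1, -322.9]), array([16.6, 79.9]), 68.3) z [0.034  0.1192]
dark [248 191  24  40 423] med [ 0.5728 -0.023   0.0756] rect (array([565.4, -32.8]), array([44.4, 60.7]), 6.5) z [0.0276 0.1227]
dark [244 194   4  11  27] med [ 0.5221 -0.0076  0.0894] rect (array([528.5, -18.4]), array([ 6.6, 38.3]), 28.7) z [0.0699 0.0958]
dark [245 210  11  21  60] med [ 0.5468 -0.0332
[... 3342 characters left out ...]
.8) 0.1892947087720972
unittop 6137 (array([603.2, 208.6]), array([215.2, 286.8]), 81.1) 0.07871827297666822
panel 363 (array([465. , 229.5]), array([200.5,  10.1]), 81.1) 0.0685738555636658
floor [129 189  37  19 146] (array([572.8, 266.5]), array([89.8, 36.6]), 80.5) 0.012705120897094913
floor [167 194  38  19 193] (array([556.9, 168.7]), array([91.9, 36.7]), 80.2) 0.013014541395017454
floor [ 124  205   39   33 1011] (array([513.8, 275.3]), array([89.6, 72.1]), 80.8) 0.012871008723552624
floor [ 162  211   40   33 1038] (array([498.4, 177.6]), array([91.3, 72.2]), 80.9) 0.012771077105596607
floor [225 249   8  14  61] (array([424.1,  60.4]), array([17.7, 31.8]), 89.1) 0.016156207520779398
```

```bash
cat > t.py <<'E'
from h import *
from scipy.spatial.transform import Rotation as R
np.set_printoptions(precision=4,suppress=True)
a=np.deg2rad(-2.5); CY=R.from_euler('z',a).as_matrix(); FOOT=np.array([.4945,-.1947,.022])
S=CY@[.848,0,.530]; N=CY@[-.530,0,.848]; Y=CY@[0,1,0]
SL=np.c_[S,Y,N]           # slope axes: s (up slope), y, n
UY=R.from_euler('z',np.deg2rad(-9.0)).as_matrix()
BL=np.array([.5138,.2753,.012]); BR=np.array([.4984,.1776,.012])
def slope(s,y,n): return FOOT+SL@np.array([s,y,n])
def tool(yv,zv): return np.c_[np.cross(yv,zv),yv,zv]
RC=tool(Y,-N); RU=tool(UY[:,1],np.array([0,0,-1.]))
def delta(p,Rt):
    o=get_obs(); q=o["eef_rot"]; M=R.from_quat([q[1],q[2],q[3],q[0]])
    rv=(R.from_matrix(Rt)*M.inv()).as_rotvec()
    print("shift",(p-o["eef_pos"]).round(4),"turn",rv.round(4),"deg",round(np.rad2deg(np.linalg.norm(rv)),1),"| at",o["eef_pos"].round(4),"F",o["wrist_force"].round(1),"op",round(float(o["opening"]),3),"gf",round(float(o["grasp_force"]),1),"t",round(float(o["time_s"]),2))
E
python3 - <<'E'
from t import *
for n in("scene","top"):
    c=dict(np.load(n+"0.npz")); W=cloud(c); hsv=cv2.cvtColor(c["pixels"],cv2.COLOR_RGB2HSV).astype(int)
    L=(W-FOOT)@SL; s,y,m=L[...,0],L[...,1],L[...,2]; Sa,V=hsv[...,1],hsv[...,2]
    print(n,"bar",(np.nanmedian((W[(W[...,2]>.175)&(W[...,2]<.2)&(W[...,1]<-.05)&(W[...,0]<.52)&(W[...,0]>.45)]-FOOT)@SL,axis=0)))
    for nm,y0,y1 in(("left",.05,.126),("mid",-.038,.038),("right",-.126,-.05)):
        b=(y>y0)&(y<y1)&(s>0.002)&(s<.088)
        f=b&(m>-.008)&(m<.006)&(s>.06); print(nm,"floor n",np.nanmedian(m[f]),f.sum())
        t=b&(m>.007)&(m<.05)&(s<.07)
        for lo,hi in((.008,.011),(.013,.019),(.019,.032),(.032,.046)):
            k=t&(m>lo)&(m<hi)
            if k.sum()>3: print("  n",lo,hi,k.sum(),"s",np.percentile(s[k],[3,50,97]),"y",np.percentile(y[k],[3,50,97]),"n",np.percentile(m[k],[50,97]))
delta(np.array([.4,.3,.33]),RC)
print(slope(27,0,14) if 0 else slope(.027,0,.014))
E
```

```text
scene bar [ 0.0842 -0.0348  0.1424]
left floor n 0.002453921571712158 100
  n 0.008 0.011 29 s [0.0074 0.04   0.049 ] y [0.0744 0.0761 0.0958] n [0.0094 0.011 ]
  n 0.013 0.019 84 s [0.0054 0.0338 0.0483] y [0.0745 0.0786 0.0976] n [0.0172 0.019 ]
  n 0.019 0.032 61 s [0.0033 0.0228 0.0446] y [0.0758 0.0852 0.0957] n [0.0195 0.0201]
mid floor n 0.002910103947158029 118
  n 0.008 0.011 23 s [0.0054 0.0378 0.0485] y [-0.0088 -0.0082  0.0088] n [0.0096 0.0103]
  n 0.013 0.019 102 s [0.0045 0.0322 0.0479] y [-0.009  -0.0012  0.0115] n [0.0151 0.0179]
  n 0.019 0.032 46 s [0.0191 0.0262 0.0291] y [-0.0043 -0.0009  0.0073] n [0.0254 0.0309]
  n 0.032 0.046 60 s [0.019  0.0262 0.0289] y [-0.0052 -0.0006  0.0076] n [0.0406 0.0459]
right floor n 0.0028798959017899734 127
  n 0.008 0.011 20 s [0.0206 0.0294 0.0315] y [-0.0969 -0.0871 -0.0752] n [0.0097 0.0105]
  n 0.013 0.019 93 s [0.0043 0.0262 0.031 ] y [-0.0959 -0.0857 -0.0736] n [0.0178 0.019 ]
  n 0.019 0.032 36 s [0.0035 0.0138 0.0266] y [-0.0934 -0.0854 -0.0764] n [0.0194 0.0201]
top bar [ 0.0841 -0.0008  0.1453]
left floor n 0.00430343
[... 446 characters left out ...]
 y [-0.0077  0.0049  0.0133] n [0.016  0.0186]
  n 0.019 0.032 18 s [0.0216 0.0278 0.044 ] y [-0.0033  0.0057  0.0112] n [0.0236 0.0288]
  n 0.032 0.046 10 s [0.0166 0.0228 0.0294] y [-0.0043  0.0041  0.0096] n [0.0436 0.0458]
right floor n 0.003965060433622231 207
  n 0.008 0.011 12 s [0.0097 0.031  0.0663] y [-0.0908 -0.0752 -0.0595] n [0.0087 0.0109]
  n 0.013 0.019 26 s [0.0038 0.0282 0.0311] y [-0.0944 -0.0814 -0.0731] n [0.018 0.019]
  n 0.019 0.032 58 s [0.0022 0.0157 0.0295] y [-0.094  -0.0845 -0.0731] n [0.0201 0.022 ]
shift [ 0.2217 -0.2461  0.0995] turn [-0.0987 -0.5519  0.2654] deg 35.5 | at [0.1783 0.5461 0.2305] F [-0.5 -0.1 -0.2] op 1.001 gf 0.0 t 0.1
[ 0.51   -0.1954  0.0482]
```

Emit:
carry_out([
  [[0.028,-0.028,0.012,-0.01,-0.055,0.027,0.48],[0.056,-0.056,0.024,-0.02,-0.11,0.053,0.48],[0.084,-0.084,0.036,-0.03,-0.165,0.08,0.48],[0.112,-0.112,0.048,-0.04,-0.22,0.106,0.48],[0.14,-0.14,0.06,-0.05,-0.276,0.133,0.48]],
])

```text
time_s: 0.52
eef_pos: [0.3194, 0.4051, 0.2915]
eef_rot: [0.141, 0.089, 0.986, -0.003]
wrist_force: [1.6, 0.9, 0.0]
opening: 0.481
grasp_force: 0.0
```

Emit:
carry_out([
  [[0.016,-0.038,0,0,0,0,0.48],[0.032,-0.076,0,0,0,0,0.48],[0.048,-0.114,0,0,0,0,0.48],[0.064,-0.152,0,0,0,0,0.48],[0.08,-0.19,0,0,0,0,0.48]],
])

```text
time_s: 0.93
eef_pos: [0.3985, 0.2149, 0.2911]
eef_rot: [0.14, 0.09, 0.986, -0.003]
wrist_force: [0.7, 0.4, -0.4]
opening: 0.479
grasp_force: 0.0
```

Emit:
carry_out([
  [[0,-0.04,0,0,0,0,0.48],[0,-0.08,0,0,0,0,0.48],[0,-0.12,0,0,0,0,0.48],[0,-0.16,0,0,0,0,0.48],[0,-0.2,0,0,0,0,0.48]],
])

```text
time_s: 1.35
eef_pos: [0.3979, 0.0151, 0.2913]
eef_rot: [0.14, 0.09, 0.986, -0.003]
wrist_force: [0.7, 0.4, -0.7]
opening: 0.477
grasp_force: 0.0
```

Emit:
carry_out([
  [[0,-0.04,0,0,0,0,0.48],[0,-0.08,0,0,0,0,0.48],[0,-0.12,0,0,0,0,0.48],[0,-0.16,0,0,0,0,0.48],[0,-0.2,0,0,0,0,0.48]],
])

```text
time_s: 1.77
eef_pos: [0.3978, -0.1855, 0.2913]
eef_rot: [0.14, 0.09, 0.986, -0.003]
wrist_force: [1.3, 1.3, 0.4]
opening: 0.479
grasp_force: 0.0
```

```bash
sed -i 's/FOOT=np.array(.*/FOOT=np.array([.4898,-.1950,.0228])/' t.py
python3 -c "
from t import *
delta(slope(.026,.0025,.16),RC)"
```

```text
shift [ 0.0294 -0.0042 -0.1191] turn [-0.0498 -0.2746  0.1331] deg 17.7 | at [ 0.3978 -0.1855  0.2913] F [1.3 1.3 0.4] op 0.479 gf 0.0 t 1.77
```

Emit:
carry_out([
  [[0,0,-0.02,-0.0125,-0.069,0.033,0.48],[0,-0.002,-0.045,-0.025,-0.137,0.066,0.48],[0.01,-0.003,-0.07,-0.037,-0.206,0.1,0.48],[0.02,-0.004,-0.095,-0.0498,-0.2746,0.1331,0.48],[0.0294,-0.0042,-0.119,-0.0498,-0.2746,0.1331,0.48]],
])

```text
time_s: 2.18
eef_pos: [0.4264, -0.1873, 0.1697]
eef_rot: [0.276, 0.021, 0.961, -0.006]
wrist_force: [-0.0, 0.2, -0.1]
opening: 0.474
grasp_force: 0.0
```

```bash
python3 -c "
from t import *
delta(slope(.026,.0025,.06),RC)
delta(slope(.026,.0025,.0145),RC)
c=camera('scene'); cv2.imwrite('pics/s1.png',cv2.resize(c['pixels'][120:360,90:370,::-1],(700,600),interpolation=cv2.INTER_CUBIC))"
```

```text
shift [ 0.0538 -0.0048 -0.0822] turn [-0.0003  0.0007  0.0006] deg 0.1 | at [ 0.4264 -0.1873  0.1697] F [-0.   0.2 -0.1] op 0.474 gf 0.0 t 2.18
shift [ 0.0779 -0.0058 -0.1208] turn [-0.0003  0.0007  0.0006] deg 0.1 | at [ 0.4264 -0.1873  0.1697] F [-0.   0.2 -0.1] op 0.474 gf 0.0 t 2.18
```

View pics/s1.png

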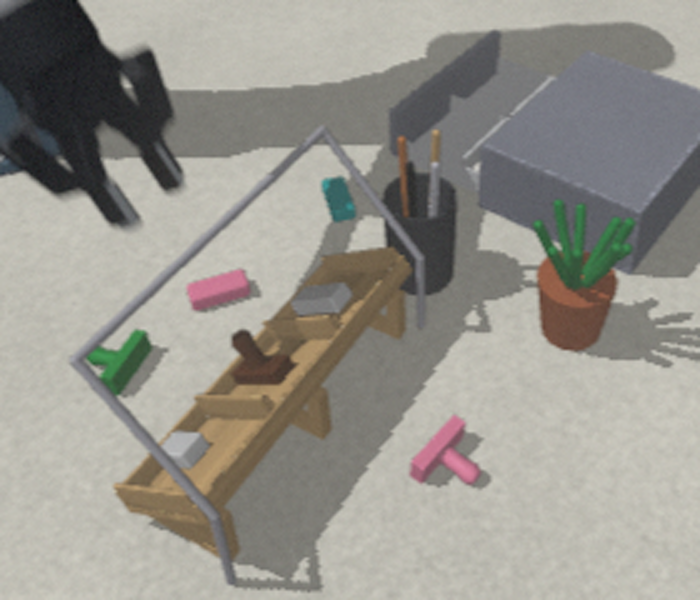

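The fingertips at about (125,215) and (170,185) are on the robot's side of the bar and aimed along the slope normal at the stamp at (250,360). Everything else is undisturbed.

Emit:
carry_out([
  [[0.011,-0.002,-0.0164,0,0,0,0.48],[0.022,-0.004,-0.033,0,0,0,0.48],[0.033,-0.0046,-0.05,0,0,0,0.48],[0.044,-0.0048,-0.067,0,0,0,0.48],[0.0538,-0.0048,-0.082,0,0,0,0.48]],
])

```text
time_s: 2.65
eef_pos: [0.4826, -0.1924, 0.0901]
eef_rot: [0.275, 0.02, 0.961, -0.006]
wrist_force: [0.1, -0.3, 0.2]
opening: 0.479
grasp_force: 0.0
```

```bash
python3 -c "
from t import *
delta(slope(.026,.0025,.0145),RC)"
```

```text
shift [ 0.0216 -0.0008 -0.0412] turn [-0.0002 -0.0007 -0.0018] deg 0.1 | at [ 0.4826 -0.1924  0.0901] F [ 0.1 -0.3  0.2] op 0.479 gf 0.0 t 2.65
```

Emit:
carry_out([
  [[0.006,0,-0.011,0,0,0,0.48],[0.012,-0.0005,-0.022,0,0,0,0.48],[0.018,-0.0008,-0.033,0,0,0,0.48],[0.0216,-0.0008,-0.041,0,0,0,0.48],[0.0216,-0.0008,-0.041,0,0,0,0.48]],
])

```text
time_s: 3.07
eef_pos: [0.5037, -0.1925, 0.0486]
eef_rot: [0.275, 0.02, 0.961, -0.005]
wrist_force: [-0.9, 0.2, -0.3]
opening: 0.48
grasp_force: 0.0
```

```bash
python3 -c "
from t import *
delta(slope(.026,.0025,.0145),RC)
c=camera('scene'); cv2.imwrite('pics/s2.png',cv2.resize(c['pixels'][190:320,130:280,::-1],(690,600),interpolation=cv2.INTER_CUBIC))
delta(slope(.026,.0025,.0145),RC)"
```

```text
shift [ 0.0006 -0.0007  0.0003] turn [-0.002  -0.0017 -0.0025] deg 0.2 | at [ 0.5037 -0.1925  0.0486] F [-0.9  0.2 -0.3] op 0.48 gf 0.0 t 3.07
shift [ 0.0006 -0.0005 -0.0003] turn [-0.0016 -0.0013 -0.0023] deg 0.2 | at [ 0.5036 -0.1927  0.0492] F [-0.   0.7  0.5] op 0.482 gf 0.0 t 3.12
```

View pics/s2.png

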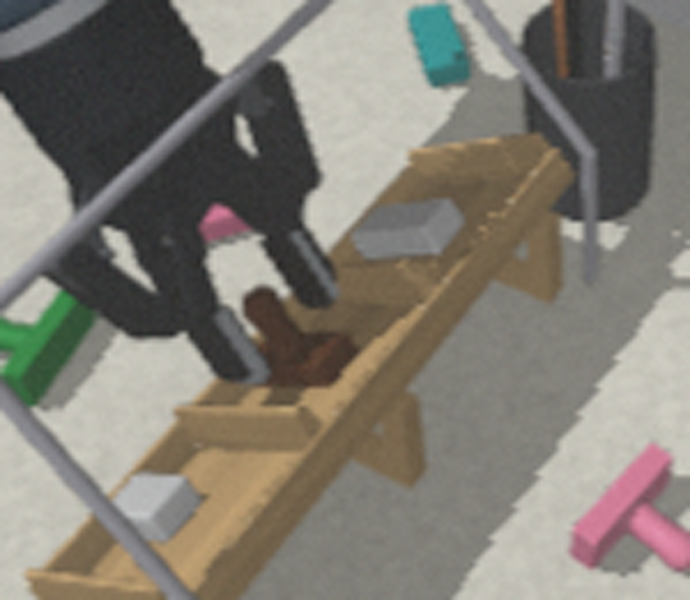

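The fingers at (245,350) and (315,265) are on either side of the stamp's handle at (268,315), inside the bay. I'll close on it.

Emit:
carry_out([
  [[0,0,0,0,0,0,0],[0,0,0,0,0,0,0],[0,0,0,0,0,0,0],[0,0,0,0,0,0,0],[0,0,0,0,0,0,0]],
])

```text
time_s: 3.53
eef_pos: [0.5037, -0.1936, 0.0503]
eef_rot: [0.276, 0.02, 0.961, -0.006]
wrist_force: [-5.0, 1.9, 6.2]
opening: 0.153
grasp_force: 58.6
```

Emit:
carry_out([
  [[0,0,0,0,0,0,0],[-0.003,0,0.005,0,0,0,0],[-0.008,0,0.013,0,0,0,0],[-0.018,0,0.028,0,0,0,0],[-0.028,0.001,0.045,0,0,0,0]],
])

```text
time_s: 3.95
eef_pos: [0.4744, -0.1917, 0.0943]
eef_rot: [0.274, 0.021, 0.961, -0.005]
wrist_force: [-0.3, 0.2, -0.3]
opening: 0.163
grasp_force: 58.8
```

```bash
python3 -c "
from t import *
delta(slope(.026,.0025,.06),RC)
c=camera('scene'); cv2.imwrite('pics/s3.png',cv2.resize(c['pixels'][170:320,110:280,::-1],(680,600),interpolation=cv2.INTER_CUBIC))
delta(slope(.026,.0025,.16),RC)"
```

```text
shift [ 0.0058 -0.0003 -0.0068] turn [-0.0012 -0.0024 -0.0012] deg 0.2 | at [ 0.4744 -0.1917  0.0943] F [-0.3  0.2 -0.3] op 0.163 gf 58.8 t 3.95
shift [-0.0474  0.0028  0.075 ] turn [ 0.0018  0.0002 -0.0014] deg 0.1 | at [ 0.4747 -0.1926  0.0973] F [2.5 0.2 1.8] op 0.154 gf 58.8 t 4.0
```

View pics/s3.png

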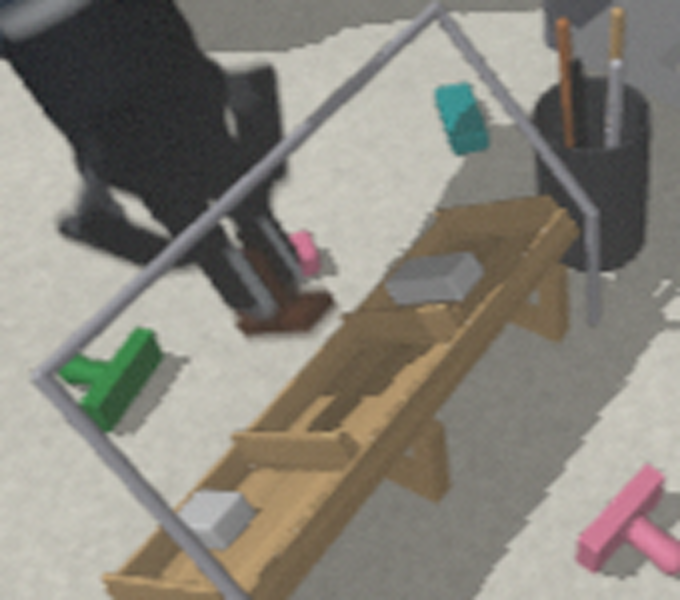

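The stamp is held by its handle at (265,275). The base is square to the fingers and clear of the caddy, and the bay below is empty.

Emit:
carry_out([
  [[-0.01,0.0005,0.015,0,0,0,0],[-0.02,0.001,0.031,0,0,0,0],[-0.03,0.002,0.047,0,0,0,0],[-0.042,0.003,0.07,0,0,0,0],[-0.05,0.003,0.1,0,0,0,0]],
])

```text
time_s: 4.42
eef_pos: [0.4234, -0.1877, 0.1932]
eef_rot: [0.274, 0.021, 0.962, -0.005]
wrist_force: [0.7, 0.2, -1.1]
opening: 0.161
grasp_force: 58.8
```

Emit:
carry_out([
  [[0,0.01,0.035,0,0,0,0],[0,0.04,0.06,0,0,0,0],[0,0.08,0.08,0,0,0,0],[0,0.12,0.08,0,0,0,0],[0,0.16,0.08,0,0,0,0]],
])

```text
time_s: 4.83
eef_pos: [0.4254, -0.0292, 0.2768]
eef_rot: [0.278, 0.022, 0.96, -0.008]
wrist_force: [2.0, 0.3, -0.0]
opening: 0.16
grasp_force: 58.8
```

Emit:
carry_out([
  [[0,0.035,0,0,0,0,0],[0,0.075,0,0,0,0,0],[0,0.115,0,0,0,0,0],[0,0.155,0,0,0,0,0],[0,0.19,0,0,0,0,0]],
])

```text
time_s: 5.25
eef_pos: [0.4249, 0.1572, 0.2751]
eef_rot: [0.277, 0.021, 0.961, -0.006]
wrist_force: [1.9, -1.2, 0.8]
opening: 0.161
grasp_force: 58.8
```

```bash
python3 -c "
from t import *
delta(BL+[0,0,.12],RU)"
```

```text
shift [ 0.0889  0.1181 -0.1431] turn [ 0.0557  0.5583 -0.1113] deg 32.8 | at [0.4249 0.1572 0.2751] F [ 1.9 -1.2  0.8] op 0.161 gf 58.8 t 5.25
```

Emit:
carry_out([
  [[0.018,0.024,0,0.011,0.112,-0.022,0],[0.036,0.048,-0.01,0.022,0.223,-0.045,0],[0.054,0.072,-0.03,0.033,0.335,-0.067,0],[0.072,0.096,-0.05,0.045,0.447,-0.089,0],[0.089,0.118,-0.075,0.0557,0.5583,-0.1113,0]],
])

```text
time_s: 5.67
eef_pos: [0.5155, 0.2749, 0.2014]
eef_rot: [-0.0, 0.078, 0.997, 0.001]
wrist_force: [0.5, 0.7, 1.5]
opening: 0.157
grasp_force: 58.8
```

Emit:
carry_out([
  [[0,0,-0.02,0,0,0,0],[0,0,-0.04,0,0,0,0],[0,0,-0.06,0,0,0,0],[0,0,-0.068,0,0,0,0],[0,0,-0.068,0,0,0,0]],
])

```text
time_s: 6.08
eef_pos: [0.512, 0.2718, 0.1297]
eef_rot: [-0.002, 0.078, 0.997, -0.001]
wrist_force: [-1.1, -0.4, 0.1]
opening: 0.163
grasp_force: 58.8
```

```bash
python3 -c "
from t import *
delta(BL+[0,0,.017],RU)
W=cloud(c:=camera('scene')); cv2.imwrite('pics/s4.png',cv2.resize(c['pixels'][80:240,210:400,::-1],(712,600),interpolation=cv2.INTER_CUBIC))
delta(BL+[0,0,.017],RU)"
```

```text
shift [ 0.0018  0.0035 -0.1007] turn [ 0.0017 -0.004  -0.0005] deg 0.3 | at [0.512  0.2718 0.1297] F [-1.1 -0.4  0.1] op 0.163 gf 58.8 t 6.08
shift [ 0.0006  0.0031 -0.1029] turn [ 0.0007 -0.0007 -0.0007] deg 0.1 | at [0.5132 0.2722 0.1319] F [-0.9  0.3 -0. ] op 0.161 gf 58.8 t 6.13
```

View pics/s4.png

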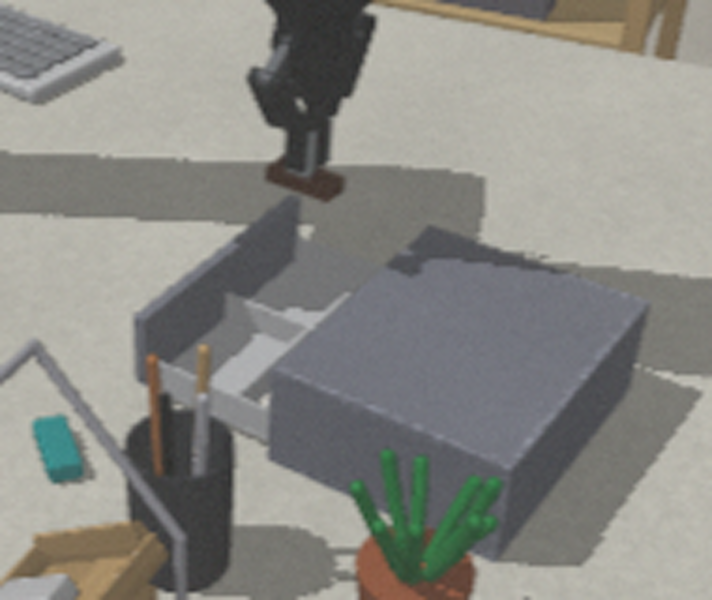

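The stamp at (305,180) hangs level above the left compartment, with its base along the drawer's depth. I'll lower it now.

Emit:
carry_out([
  [[0.0006,0.002,-0.025,0,0,0,0],[0.0006,0.003,-0.05,0,0,0,0],[0.0006,0.003,-0.072,0,0,0,0],[0.0006,0.003,-0.087,0,0,0,0],[0.0006,0.003,-0.096,0,0,0,0]],
])

```text
time_s: 6.55
eef_pos: [0.5147, 0.2756, 0.0368]
eef_rot: [0.001, 0.078, 0.997, 0.0]
wrist_force: [-0.3, 0.7, -0.2]
opening: 0.16
grasp_force: 58.8
```

Emit:
carry_out([
  [[0,0,-0.001,0,0,0,0],[0,0,-0.002,0,0,0,0],[0,0,-0.003,0,0,0,0],[0,0,-0.004,0,0,0,0],[0,0,-0.004,0,0,0,0]],
])

```text
time_s: 6.97
eef_pos: [0.5152, 0.2758, 0.0334]
eef_rot: [0.001, 0.078, 0.997, 0.0]
wrist_force: [0.0, 0.7, 0.3]
opening: 0.161
grasp_force: 58.8
```

```bash
python3 -c "
from t import *
delta(BL+[0,0,.0155],RU)"
```

```text
shift [-0.0014 -0.0005 -0.0059] turn [-0.0004  0.0026 -0.0009] deg 0.2 | at [0.5152 0.2758 0.0334] F [0.  0.7 0.3] op 0.161 gf 58.8 t 6.97
```

Emit:
carry_out([
  [[0,0,-0.001,0,0,0,0],[0,0,-0.002,0,0,0,0],[0,0,-0.003,0,0,0,0],[0,0,-0.004,0,0,0,0],[0,0,-0.005,0,0,0,0]],
])

```text
time_s: 7.38
eef_pos: [0.5146, 0.2755, 0.0275]
eef_rot: [0.001, 0.078, 0.997, -0.0]
wrist_force: [-1.0, -3.3, 10.0]
opening: 0.158
grasp_force: 59.9
```

Contact at 10 N, so the stamp is on the floor. I'll release it, ease up and out.

Emit:
carry_out([
  [[0,0,0.001,0,0,0,0.16],[0,0,0.001,0,0,0,0.3],[0,0,0.001,0,0,0,0.4],[0,0,0.001,0,0,0,0.4],[0,0,0.001,0,0,0,0.4]],
])

```text
time_s: 7.8
eef_pos: [0.5143, 0.2755, 0.0282]
eef_rot: [0.0, 0.078, 0.997, -0.0]
wrist_force: [0.0, 0.0, -0.1]
opening: 0.401
grasp_force: 0.0
```

Emit:
carry_out([
  [[0,0,0.01,0,0,0,0.4],[0,0,0.04,0,0,0,0.4],[0,0,0.08,0,0,0,0.4],[0,0,0.12,0,0,0,0.4],[0,0,0.16,0,0,0,0.4]],
])

```text
time_s: 8.22
eef_pos: [0.514, 0.2754, 0.1906]
eef_rot: [0.0, 0.078, 0.997, -0.0]
wrist_force: [1.5, -0.2, 0.1]
opening: 0.399
grasp_force: 0.0
```

Emit:
carry_out([
  [[-0.018,-0.024,0.02,-0.011,-0.112,0.022,0.45],[-0.036,-0.048,0.04,-0.022,-0.223,0.045,0.45],[-0.054,-0.072,0.06,-0.033,-0.335,0.067,0.45],[-0.072,-0.096,0.08,-0.045,-0.447,0.089,0.45],[-0.089,-0.118,0.09,-0.0557,-0.5583,0.1113,0.45]],
])

```text
time_s: 8.63
eef_pos: [0.4283, 0.1607, 0.2802]
eef_rot: [0.272, 0.021, 0.962, -0.005]
wrist_force: [0.2, -1.1, 1.7]
opening: 0.453
grasp_force: 0.0
```

```bash
python3 -c "
from t import *
c=camera('top'); W=cloud(c); L=(W-BL)@UY
b=(abs(L[...,0])<.034)&(abs(L[...,1])<.043)&(L[...,2]>.005)
for lo,hi in((.008,.016),(.035,.05)):
  k=b&(L[...,2]>lo)&(L[...,2]<hi); P=L[k]
  print(lo,k.sum(),np.percentile(P,[2,50,98],axis=0) if k.sum() else '')
delta(slope(.026,.0868,.16),RC)
delta(slope(.026,.0868,.04),RC)"
```

```text
0.008 164 [[-0.0266 -0.0101  0.0083]
 [-0.001  -0.0011  0.0124]
 [ 0.025   0.0117  0.0151]]
0.035 37 [[-0.0076 -0.006   0.0372]
 [-0.001   0.0001  0.0424]
 [ 0.006   0.0078  0.0452]]
shift [ 0.0097 -0.2641 -0.1063] turn [-0.0001 -0.0005 -0.0021] deg 0.1 | at [0.4212 0.1586 0.2786] F [-1.3  1.3 -4.2] op 0.45 gf 0.0 t 8.68
shift [ 0.0732 -0.2669 -0.2081] turn [-0.0001 -0.0005 -0.0021] deg 0.1 | at [0.4212 0.1586 0.2786] F [-1.3  1.3 -4.2] op 0.45 gf 0.0 t 8.68
```

The stamp stands upright and centred, with its handle top at n=42 mm. Next is the eraser.

Emit:
carry_out([
  [[0,-0.038,0,0,0,0,0.48],[0,-0.076,0,0,0,0,0.48],[0,-0.114,0,0,0,0,0.48],[0,-0.15,0,0,0,0,0.48],[0,-0.19,0,0,0,0,0.48]],
])

```text
time_s: 9.1
eef_pos: [0.428, -0.0293, 0.2784]
eef_rot: [0.269, 0.021, 0.963, -0.006]
wrist_force: [1.8, -0.7, -0.1]
opening: 0.481
grasp_force: 0.0
```

Emit:
carry_out([
  [[0,-0.035,0,0,0,0,0.48],[0,-0.07,-0.015,0,0,0,0.48],[0.005,-0.074,-0.05,0,0,0,0.48],[0.01,-0.074,-0.085,0,0,0,0.48],[0.01,-0.074,-0.106,0,0,0,0.48]],
])

```text
time_s: 9.52
eef_pos: [0.4372, -0.1035, 0.1684]
eef_rot: [0.267, 0.024, 0.963, -0.005]
wrist_force: [0.3, 0.1, -0.5]
opening: 0.48
grasp_force: 0.0
```

Emit:
carry_out([
  [[0.013,-0.0005,-0.02,0,0,0,0.48],[0.026,-0.001,-0.041,0,0,0,0.48],[0.039,-0.0015,-0.062,0,0,0,0.48],[0.052,-0.002,-0.083,0,0,0,0.48],[0.058,-0.0025,-0.093,0,0,0,0.48]],
])

```text
time_s: 9.93
eef_pos: [0.4965, -0.1046, 0.076]
eef_rot: [0.267, 0.022, 0.964, -0.005]
wrist_force: [0.5, 0.8, -0.5]
opening: 0.481
grasp_force: 0.0
```

```bash
python3 -c "
from t import *
camera('top');delta(slope(.026,.0868,.005),RC)"
```

```text
shift [ 0.0168 -0.0048 -0.0344] turn [-0.005  -0.0197  0.0014] deg 1.2 | at [ 0.4962 -0.1044  0.0752] F [-1.  -0.6 -0.7] op 0.481 gf 0.0 t 9.98
```

Emit:
carry_out([
  [[0,-0.0048,-0.002,-0.005,-0.0197,0,0.48],[0.005,-0.0048,-0.011,-0.005,-0.0197,0,0.48],[0.01,-0.0048,-0.021,-0.005,-0.0197,0,0.48],[0.014,-0.0048,-0.029,-0.005,-0.0197,0,0.48],[0.016,-0.0048,-0.0325,-0.005,-0.0197,0,0.48]],
])

```text
time_s: 10.4
eef_pos: [0.5127, -0.1099, 0.0457]
eef_rot: [0.277, 0.021, 0.96, -0.007]
wrist_force: [-0.1, -0.5, 0.7]
opening: 0.48
grasp_force: 0.0
```

```bash
python3 -c "
from t import *
camera('top');delta(slope(.026,.0868,.005),RC)"
```

```text
shift [ 0.0004  0.0007 -0.0046] turn [0.0019 0.0033 0.0015] deg 0.2 | at [ 0.5126 -0.1098  0.0454] F [0.5 0.2 0.6] op 0.479 gf 0.0 t 10.45
```

Emit:
carry_out([
  [[0.001,0.0005,-0.002,0,0,0,0.48],[0.001,0.0005,-0.004,0,0,0,0.4],[0.001,0.0005,-0.004,0,0,0,0.1],[0.001,0.0005,-0.004,0,0,0,0.1],[0.001,0.0005,-0.004,0,0,0,0.1]],
])

```text
time_s: 10.87
eef_pos: [0.5133, -0.1094, 0.042]
eef_rot: [0.277, 0.021, 0.96, -0.008]
wrist_force: [-5.7, 0.5, 5.7]
opening: 0.261
grasp_force: 58.4
```

Emit:
carry_out([
  [[0,0,0,0,0,0,0.1],[-0.003,0,0.005,0,0,0,0.1],[-0.008,0,0.013,0,0,0,0.1],[-0.018,0.001,0.028,0,0,0,0.1],[-0.028,0.001,0.045,0,0,0,0.1]],
])

```text
time_s: 11.28
eef_pos: [0.4841, -0.1079, 0.0863]
eef_rot: [0.276, 0.022, 0.961, -0.007]
wrist_force: [0.3, 0.0, 0.1]
opening: 0.26
grasp_force: 59.8
```

```bash
python3 -c "
from t import *
c=camera('scene'); cv2.imwrite('pics/s5.png',cv2.resize(c['pixels'][170:320,130:300,::-1],(680,600),interpolation=cv2.INTER_CUBIC))
delta(slope(.026,.0868,.16),RC)"
```

```text
shift [-0.0537  0.003   0.0828] turn [0.0041 0.0043 0.0015] deg 0.4 | at [ 0.4846 -0.1086  0.0894] F [2.5 0.4 0.6] op 0.257 gf 59.8 t 11.33
```

View pics/s5.png

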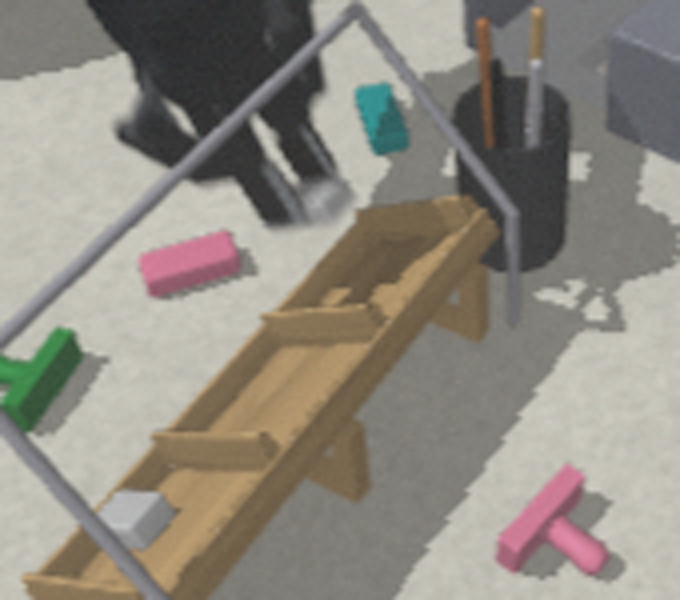

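The long eraser at about (325,198) is held between the fingers. The short one is still in its bay at (138,515), and the cup is untouched.

Emit:
carry_out([
  [[-0.01,0.0005,0.015,0,0,0,0.1],[-0.02,0.001,0.031,0,0,0,0.1],[-0.03,0.002,0.047,0,0,0,0.1],[-0.043,0.003,0.07,0,0,0,0.1],[-0.058,0.003,0.1,0,0,0,0.1]],
])

```text
time_s: 11.75
eef_pos: [0.4254, -0.1042, 0.1855]
eef_rot: [0.275, 0.022, 0.961, -0.006]
wrist_force: [0.5, -0.6, 0.3]
opening: 0.261
grasp_force: 59.8
```

Emit:
carry_out([
  [[0,0.005,0.035,0,0,0,0.1],[0,0.03,0.065,0,0,0,0.1],[0,0.07,0.085,0,0,0,0.1],[0,0.11,0.085,0,0,0,0.1],[0,0.15,0.085,0,0,0,0.1]],
])

```text
time_s: 12.17
eef_pos: [0.4279, 0.0387, 0.2745]
eef_rot: [0.28, 0.023, 0.96, -0.009]
wrist_force: [0.3, 0.9, -0.9]
opening: 0.261
grasp_force: 59.8
```

```bash
python3 -c "
from t import *
camera('top');delta(BR+[0,0,.12],RU)"
```

```text
shift [ 0.0722  0.1275 -0.1411] turn [ 0.0513  0.5636 -0.1192] deg 33.1 | at [0.4262 0.0501 0.2731] F [-0.6  0.8 -1.6] op 0.26 gf 59.9 t 12.22
```

Emit:
carry_out([
  [[0.014,0.026,0,0.01,0.113,-0.024,0.1],[0.029,0.052,-0.01,0.021,0.225,-0.048,0.1],[0.043,0.077,-0.03,0.031,0.338,-0.071,0.1],[0.058,0.102,-0.05,0.041,0.451,-0.095,0.1],[0.072,0.1275,-0.075,0.0513,0.5636,-0.119,0.1]],
])

```text
time_s: 12.63
eef_pos: [0.4983, 0.1627, 0.2022]
eef_rot: [0.018, 0.078, 0.997, -0.005]
wrist_force: [0.6, -0.5, 1.6]
opening: 0.258
grasp_force: 59.9
```

Emit:
carry_out([
  [[0,0,-0.02,0,0,0,0.1],[0,0,-0.04,0,0,0,0.1],[0,0,-0.06,0,0,0,0.1],[0,0,-0.068,0,0,0,0.1],[0,0,-0.068,0,0,0,0.1]],
])

```text
time_s: 13.05
eef_pos: [0.495, 0.1604, 0.1308]
eef_rot: [0.016, 0.078, 0.997, -0.005]
wrist_force: [-1.8, -1.0, -0.3]
opening: 0.258
grasp_force: 59.9
```

```bash
python3 -c "
from t import *
c=camera('scene'); cv2.imwrite('pics/s6.png',cv2.resize(c['pixels'][100:240,210:380,::-1],(728,600),interpolation=cv2.INTER_CUBIC))
delta(BR+[0,0,.005],RU)"
```

```text
shift [ 0.0022  0.0171 -0.1158] turn [ 0.0126  0.0336 -0.001 ] deg 2.1 | at [0.4962 0.1605 0.1328] F [-0.3  0.4  0.4] op 0.257 gf 59.9 t 13.1
```

View pics/s6.png

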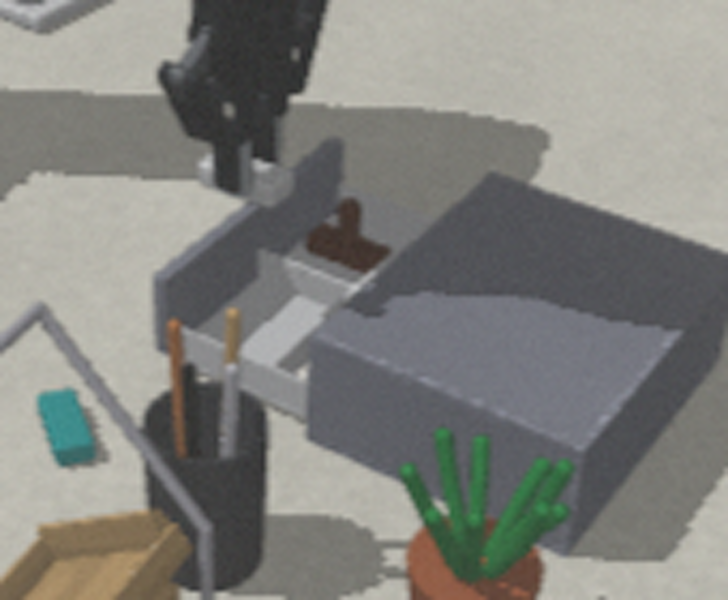

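The stamp stands upright in the left compartment at (348,235). The eraser hangs level at (265,180). I'll correct the 17 mm in y and the 2° before lowering it.

Emit:
carry_out([
  [[0.0022,0.0171,0,0.0126,0.0336,0,0.1],[0.0022,0.0171,-0.03,0.0126,0.0336,0,0.1],[0.0022,0.0171,-0.06,0.0126,0.0336,0,0.1],[0.0022,0.0171,-0.085,0.0126,0.0336,0,0.1],[0.0022,0.0171,-0.104,0.0126,0.0336,0,0.1]],
])

```text
time_s: 13.52
eef_pos: [0.4998, 0.1779, 0.0297]
eef_rot: [0.002, 0.078, 0.997, 0.0]
wrist_force: [0.5, 0.3, -0.6]
opening: 0.26
grasp_force: 59.9
```

Emit:
carry_out([
  [[0,0,-0.001,0,0,0,0.1],[0,0,-0.003,0,0,0,0.1],[0,0,-0.005,0,0,0,0.1],[0,0,-0.006,0,0,0,0.1],[0,0,-0.007,0,0,0,0.1]],
])

```text
time_s: 13.93
eef_pos: [0.5006, 0.1782, 0.0239]
eef_rot: [0.002, 0.078, 0.997, 0.001]
wrist_force: [-0.2, -0.2, -1.1]
opening: 0.259
grasp_force: 59.8
```

```bash
python3 -c "
from t import *
delta(BR+[0,0,.005],RU)"
```

```text
shift [-0.0022 -0.0006 -0.0069] turn [-0.0006  0.005  -0.0013] deg 0.3 | at [0.5006 0.1782 0.0239] F [-0.2 -0.2 -1.1] op 0.259 gf 59.8 t 13.93
```

Emit:
carry_out([
  [[-0.001,0,-0.001,0,0,0,0.1],[-0.002,0,-0.003,0,0,0,0.1],[-0.002,0,-0.004,0,0,0,0.1],[-0.002,0,-0.005,0,0,0,0.1],[-0.002,0,-0.006,0,0,0,0.1]],
])

```text
time_s: 14.35
eef_pos: [0.498, 0.1779, 0.0171]
eef_rot: [0.002, 0.078, 0.997, 0.0]
wrist_force: [-1.1, -2.3, 13.7]
opening: 0.26
grasp_force: 61.6
```

Emit:
carry_out([
  [[0,0,0.001,0,0,0,0.25],[0,0,0.001,0,0,0,0.35],[0,0,0.001,0,0,0,0.45],[0,0,0.001,0,0,0,0.45],[0,0,0.001,0,0,0,0.45]],
])

```text
time_s: 14.77
eef_pos: [0.4969, 0.178, 0.017]
eef_rot: [0.001, 0.078, 0.997, 0.0]
wrist_force: [0.4, 0.0, 0.9]
opening: 0.454
grasp_force: 0.0
```

Emit:
carry_out([
  [[0,0,0.01,0,0,0,0.45],[0,0,0.04,0,0,0,0.45],[0,0,0.08,0,0,0,0.45],[0,0,0.12,0,0,0,0.3],[0,0,0.15,0,0,0,0]],
])

```text
time_s: 15.18
eef_pos: [0.4978, 0.1782, 0.1711]
eef_rot: [0.002, 0.078, 0.997, 0.0]
wrist_force: [0.5, 0.7, 0.7]
opening: 0.178
grasp_force: 0.0
```

Emit:
carry_out([
  [[-0.025,0.02,0,0,0,0,0],[-0.05,0.04,0,0,0,0,0],[-0.075,0.06,0,0,0,0,0],[-0.085,0.062,0,0,0,0,0],[-0.085,0.062,0,0,0,0,0]],
])

```text
time_s: 15.6
eef_pos: [0.4098, 0.2409, 0.1676]
eef_rot: [0.001, 0.076, 0.997, 0.0]
wrist_force: [1.0, 1.0, -0.3]
opening: 0.007
grasp_force: 0.0
```

```bash
cat > c.py <<'E'
from t import *
c=camera('top'); W=cloud(c); rgb=c["pixels"]
for nm,B in(("BL",BL),("BR",BR)):
    L=(W-B)@UY
    b=(abs(L[...,0])<.034)&(abs(L[...,1])<.043)
    for lo,hi in((.008,.022),(.035,.05)):
        k=b&(L[...,2]>lo)&(L[...,2]<hi)
        if k.sum()>5: print(nm,lo,k.sum(),"\n",np.percentile(L[k],[2,50,98],axis=0))
E
python3 - <<'E'
from c import *
F=(BL+BR)/2-.046*UY[:,0]; T=F-(.010)*UY[:,0]; print("tab",T[:2],UY[:,0])
k=(W[...,2]>.06)&(W[...,2]<.073)&(W[...,0]<.5)&(W[...,0]>.4)&(W[...,1]>.1)&(W[...,1]<.34)
L=(W[k]-F)@UY; print("panel x,y",np.percentile(L,[5,50,95],axis=0))
p=T-.025*UY[:,0]; p[2]=.032; delta(p,RU)
E
```

```text
BL 0.008 166 
 [[-0.0259 -0.0099  0.0087]
 [-0.001  -0.0008  0.0124]
 [ 0.0261  0.0117  0.0178]]
BL 0.035 39 
 [[-0.0065 -0.0061  0.0369]
 [ 0.0004 -0.0004  0.0423]
 [ 0.008   0.0083  0.0452]]
BR 0.008 215 
 [[-0.0288 -0.0108  0.012 ]
 [-0.0032  0.0004  0.0163]
 [ 0.0223  0.0126  0.0194]]
tab [0.4508 0.2352] [ 0.9877 -0.1564 -0.    ]
panel x,y [[ 0.002  -0.095   0.0542]
 [ 0.0066 -0.0056  0.0566]
 [ 0.0111  0.086   0.0591]]
shift [ 0.0146 -0.0012 -0.1358] turn [-0.0001  0.0027 -0.0034] deg 0.2 | at [0.4115 0.2403 0.1678] F [ 0.6 -0.2  0.5] op 0.005 gf 0.0 t 15.65
```

Both objects lie as asked. I'll lower the shut fingers in front of the tab.

Emit:
carry_out([
  [[0.008,-0.003,-0.03,0,0,0,0],[0.008,-0.003,-0.06,0,0,0,0],[0.008,-0.003,-0.095,0,0,0,0],[0.008,-0.003,-0.12,0,0,0,0],[0.008,-0.003,-0.136,0,0,0,0]],
])

```text
time_s: 16.07
eef_pos: [0.4198, 0.2356, 0.0285]
eef_rot: [-0.001, 0.078, 0.997, -0.001]
wrist_force: [-0.6, -0.0, -0.5]
opening: 0.001
grasp_force: 0.0
```

Emit:
carry_out([
  [[0.004,-0.0006,0,0,0,0,0],[0.009,-0.0014,0,0,0,0,0],[0.014,-0.002,0,0,0,0,0],[0.019,-0.003,0,0,0,0,0],[0.025,-0.004,0,0,0,0,0]],
])

```text
time_s: 16.48
eef_pos: [0.4468, 0.2331, 0.0326]
eef_rot: [0.002, 0.078, 0.997, 0.001]
wrist_force: [-1.8, 0.8, 0.2]
opening: -0.004
grasp_force: 0.7
```

Emit:
carry_out([
  [[0.006,-0.001,0,0,0,0,0],[0.012,-0.002,0,0,0,0,0],[0.018,-0.003,0,0,0,0,0],[0.024,-0.004,0,0,0,0,0],[0.03,-0.005,0,0,0,0,0]],
])

```text
time_s: 16.9
eef_pos: [0.4757, 0.228, 0.0313]
eef_rot: [0.001, 0.078, 0.997, 0.0]
wrist_force: [-2.0, 1.1, 1.4]
opening: -0.002
grasp_force: 0.7
```

```bash
cat > d.py <<'E'
from t import *
c=camera('top'); W=cloud(c)
F0=(BL+BR)/2-.046*UY[:,0]; L=(W-F0)@UY
k=(L[...,2]>.049)&(L[...,2]<.060)&(L[...,0]>-.02)&(L[...,0]<.13)&(abs(L[...,1])<.1)&(abs(L[...,1])>.05)
print("panel x moved",np.median(L[...,0][k])-.0055,k.sum())
o=get_obs(); print("tool unit x",((o["eef_pos"]-F0)@UY)[:2],o["eef_pos"],o["wrist_force"],o["time_s"])
E
python3 d.py
```

```text
panel x moved 0.03627057182450922 89
tool unit x [ 0.0172 -0.0033] [0.4771 0.2277 0.0315] [ 0.5711 -0.484   0.0056] 16.95
```

Emit:
carry_out([
  [[0.006,-0.001,0,0,0,0,0],[0.012,-0.002,0,0,0,0,0],[0.018,-0.003,0,0,0,0,0],[0.024,-0.004,0,0,0,0,0],[0.03,-0.005,0,0,0,0,0]],
])

```text
time_s: 17.37
eef_pos: [0.5056, 0.2229, 0.031]
eef_rot: [0.001, 0.078, 0.997, 0.0]
wrist_force: [-1.1, 1.0, -0.6]
opening: -0.003
grasp_force: 0.7
```

Emit:
carry_out([
  [[0.006,-0.001,0,0,0,0,0],[0.012,-0.002,0,0,0,0,0],[0.018,-0.003,0,0,0,0,0],[0.023,-0.0037,0,0,0,0,0],[0.027,-0.0043,0,0,0,0,0]],
])

```text
time_s: 17.78
eef_pos: [0.5328, 0.2184, 0.0312]
eef_rot: [0.001, 0.078, 0.997, 0.0]
wrist_force: [-1.2, 0.3, 0.3]
opening: -0.006
grasp_force: 0.7
```

Emit:
carry_out([
  [[0.002,-0.0003,0,0,0,0,0],[0.004,-0.0006,0,0,0,0,0],[0.006,-0.001,0,0,0,0,0],[0.008,-0.0013,0,0,0,0,0],[0.01,-0.0016,0,0,0,0,0]],
])

```text
time_s: 18.2
eef_pos: [0.5421, 0.217, 0.0312]
eef_rot: [0.001, 0.078, 0.997, 0.0]
wrist_force: [-0.5, 0.2, 0.1]
opening: 0.001
grasp_force: 0.6
```

```bash
python3 d.py
```

```text
panel x moved 0.1030963018573258 90
tool unit x [ 0.0836 -0.0036] [0.5427 0.217  0.0313] [-0.8938 -0.7198 -0.8219] 18.25
```

Emit:
carry_out([
  [[0.0018,-0.0003,0,0,0,0,0],[0.0036,-0.0006,0,0,0,0,0],[0.0054,-0.0009,0,0,0,0,0],[0.0072,-0.0012,0,0,0,0,0],[0.009,-0.0014,0,0,0,0,0]],
])

```text
time_s: 18.67
eef_pos: [0.551, 0.2158, 0.0311]
eef_rot: [0.001, 0.078, 0.997, 0.0]
wrist_force: [-0.4, -0.2, -0.5]
opening: 0.004
grasp_force: 0.0
```

Emit:
carry_out([
  [[0.001,-0.0002,0,0,0,0,0],[0.002,-0.0003,0,0,0,0,0],[0.003,-0.0005,0,0,0,0,0],[0.004,-0.0006,0,0,0,0,0],[0.005,-0.0008,0,0,0,0,0]],
])

```text
time_s: 19.08
eef_pos: [0.5559, 0.215, 0.0312]
eef_rot: [0.001, 0.078, 0.997, 0.0]
wrist_force: [-5.8, 1.2, 4.3]
opening: -0.0
grasp_force: 2.7
```

```bash
python3 d.py
```

```text
panel x moved 0.11246388465580742 13
tool unit x [ 0.097  -0.0035] [0.5559 0.215  0.0313] [-2.5412  0.0793  1.6496] 19.1333
```

Catch resistance is building. I'll keep going gently.

Emit:
carry_out([
  [[0.001,-0.0002,0,0,0,0,0],[0.002,-0.0003,0,0,0,0,0],[0.003,-0.0005,0,0,0,0,0],[0.004,-0.0006,0,0,0,0,0],[0.005,-0.0008,0,0,0,0,0]],
])

```text
time_s: 19.55
eef_pos: [0.556, 0.2149, 0.0307]
eef_rot: [-0.005, 0.077, 0.997, -0.0]
wrist_force: [-22.9, 2.1, 18.8]
opening: -0.001
grasp_force: 11.7
```

Emit:
carry_out([
  [[0.001,-0.0002,0,0,0,0,0],[0.002,-0.0003,0,0,0,0,0],[0.003,-0.0005,0,0,0,0,0],[0.003,-0.0005,0,0,0,0,0],[0.003,-0.0005,0,0,0,0,0]],
])

```text
time_s: 19.97
eef_pos: [0.556, 0.215, 0.0304]
eef_rot: [-0.007, 0.077, 0.997, -0.001]
wrist_force: [-30.7, 2.8, 22.6]
opening: -0.003
grasp_force: 15.1
```

```bash
python3 d.py
```

```text
panel x moved 0.11257844480093229 10
tool unit x [ 0.0971 -0.0036] [0.556  0.2149 0.0304] [-29.837    3.9032  22.1463] 20.0167
```

The tool met a hard stop at x=0.556. Contact was lost at 0.551, about where the click would be, so the drawer is probably shut. I'll back off and check.

Emit:
carry_out([
  [[-0.008,0.0012,0,0,0,0,0],[-0.02,0.003,0,0,0,0,0],[-0.04,0.006,0,0,0,0,0],[-0.065,0.01,0,0,0,0,0],[-0.09,0.014,0,0,0,0,0]],
])

```text
time_s: 20.43
eef_pos: [0.4742, 0.2276, 0.0315]
eef_rot: [0.002, 0.078, 0.997, 0.0]
wrist_force: [-0.3, -0.2, 0.2]
opening: 0.003
grasp_force: 0.0
```

Emit:
carry_out([
  [[-0.01,0,0.03,0,0,0,0],[-0.03,0,0.07,0,0,0,0],[-0.06,0,0.11,0,0,0,0],[-0.08,0,0.14,0,0,0,0],[-0.1,0,0.17,0,0,0,0]],
])

```text
time_s: 20.85
eef_pos: [0.3734, 0.2274, 0.2027]
eef_rot: [0.002, 0.078, 0.997, 0.0]
wrist_force: [0.5, 0.2, 0.7]
opening: 0.002
grasp_force: 0.0
```

```bash
python3 - <<'E'
from d import *
for n in("top","scene"):
    c=camera(n); W=cloud(c); L=(W-F0)@UY
    b=(abs(L[...,1])<.09)
    k=b&(L[...,2]>.064)&(L[...,2]<.078)&(L[...,0]>.05)&(L[...,0]<.29)   # L z measured from 12mm
    print(n,"unit top x",np.percentile(L[...,0][k],[1,50,99]))
    for lo,hi in((.025,.05),(.049,.060)):
        k=b&(L[...,2]>lo)&(L[...,2]<hi)&(L[...,0]>.02)&(L[...,0]<.15)
        print("  z",lo,k.sum(),np.percentile(L[...,0][k],[2,10,50,90]) if k.sum() else '')
    cv2.imwrite(f'pics/f_{n}.png',c['pixels'][...,::-1])
a=cv2.imread('pics/f_top.png')[100:270,100:300]; b=cv2.imread('pics/f_scene.png')[80:350,100:400]
cv2.imwrite('pics/f.png',np.hstack([cv2.resize(x,(400,int(400*x.shape[0]/x.shape[1])))[:340] for x in(a,b)]))
E
```

```text
panel x moved 0.1124955167559851 22
tool unit x [-0.0855 -0.0183] [0.3733 0.2289 0.2098] [0.1689 4.6072 3.1231] 20.9
top unit top x [0.1192 0.2008 0.2861]
  z 0.025 144 [0.1079 0.1092 0.1173 0.118 ]
  z 0.049 40 [0.1177 0.1177 0.1179 0.1182]
scene unit top x [0.1215 0.2102 0.2878]
  z 0.025 0 
  z 0.049 0
```

View pics/f.png

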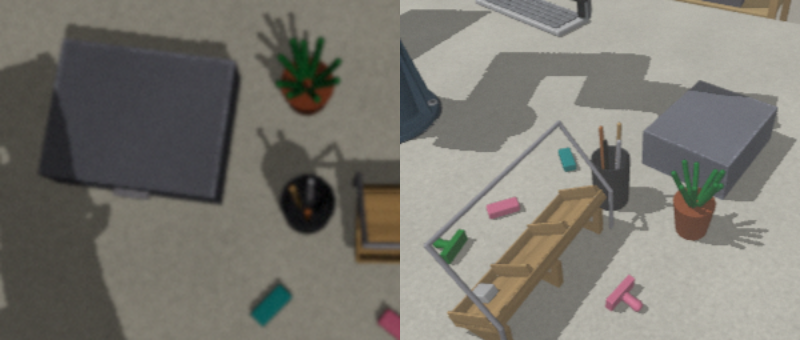

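The views show the drawer front flush with the unit: the panel face is at 118 mm and the unit's front edge at 119 mm, with only the tab out at (130,193). The cup, plant and short eraser have not moved.

```bash
python3 -c "
from bench import hand_in
print(hand_in())"
```

```text
the job is handed in; nothing more can be done
None
```

I put the stamp upright in the left compartment and the long eraser flat in the right one, pushed the drawer gently shut (front flush with the unit), left the short eraser, pen cup and plant unmoved, and handed the job in at about 21 s of the 70 s allowed.

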